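Park the spring plunger, tip the parts trough into the bin, lock it again

TASK

Empty the tipping trough into the open grey bin beside it: pull the spring plunger up by its T handle, turn it to its rest notch so that it stays out by itself, then push the lever over towards the bin, without touching the parts, until all four parts have slid into the bin. Let the empty trough come back level and turn the plunger back so that it drops home and locks the trough. Leave the other things on the bench where they are.

Things in the scene. Friction and masses are not known exactly. Their poses are not given: they have to be found in the camera images.
- stand: Fixed grey and steel stand, base 190 x 44 x 10 mm, origin at the centre of its underside, position and yaw vary. Local x runs along the trough's level pivot axis, 145 mm above the bench: plunger and index disc at the -x end (nearest the robot), hand lever at the +x end; local +y is its left. Posts at x = -66 and +66 mm, 36 mm wide in y, carry the axis.
- pivot (a point): Point on the trough's pivot axis, stand-local (0, 0, 145 mm), axes as the stand. A counterweight under the axis brings the trough back level by itself, damped, to within 0.05 rad in about 2.5 s, loaded or empty; holding it tipped takes about 5 N at the lever. With the plunger home its nose sits in the index disc's notch and the trough cannot tip.
- trough (a joint): Tilt, rad: 0 = level, positive tips to the stand's +y side, negative to -y, 1.85 at most. Aluminium trough 109 mm long in x, floor 60 mm wide and 35 mm above the axis, sides flared 45 degrees out to rims 66 mm beside and 67 mm above the axis, ends closed. Cans roll out from about 1 rad, flat parts only later; at 1.6 to 1.7 rad all slide out over the flared side.
- lever_push (a point): Point on the trough's hand lever, 95 mm from the pivot axis, on the centre line of a steel round bar of 10 mm diameter that stands straight up from the axis at stand-local x = +88 mm when level, and swings with the trough (flat at a tilt of 1.57). A black 22 mm ball ends it, 118 mm from the axis. Pushing it sideways with closed fingers tips the trough.
- t_handle (a point): Centre of the plunger's black T handle: bar 60 mm long, 12 mm thick and high, free on both sides, at z = 235 mm when home, on an upright axis at stand-local (-90, 0) mm. Its x axis is the bar's length, along the stand's x at pin_turn = 0. Under it a 9 mm shaft and, up to z = 207 mm, a slotted steel collar of 31 mm diameter.
- pin_lift (a joint): Height of the plunger above home, m: 0 = home (locks the trough), 0.024 at most. A spring pulls it down, 4.5 N at home, 10 N at full lift. At home its cross pin lies in the collar's deep slot and cannot turn; lift it at least 0.015 to turn it. Let down in the rest notch it stays at about 0.0105.
- pin_turn (a joint): Turn of the T handle, rad, counter-clockwise seen from above positive, stops at -0.12 and 1.50: 0 = deep slot (it can drop home), 1.31 (75 degrees) = rest notch. Between the two the cross pin would stand on the collar's top.
- bin: Open grey plastic bin, outside 150 (x) x 180 (y) x 50 mm, walls 3 mm, loose, 0.5 kg, origin at the centre of its underside, axes nearly those of the stand. It stands close along one side of the stand, its centre about 126 mm from the pivot axis: at the left (+y) or the right (-y), which varies.
- can_a: Capacitor can, upright cylinder 27 mm diameter, 36 mm high, about 50 g, origin at the centre of its underside. It lies in the trough at the start (which part lies where changes).
- can_b: The same as can_a. It lies in the trough at the start (which part lies where changes).
- coil_a: Copper coil, ring-like disc 27 mm diameter, 13 mm high, about 30 g, origin at the centre of its underside. It lies in the trough at the start (which part lies where changes).
- coil_b: The same as coil_a. It lies in the trough at the start (which part lies where changes).
- board: Bystander: dark circuit board 100 x 122 x 16 mm flat on the bench along the other side of the stand than the bin; origin at the centre of its underside.
- spool: Bystander: solder spool, 57 mm diameter, 40 mm high, origin under its centre.
- cutter: Bystander: side cutter lying, 140 x 49 x 12 mm, origin under its centre.
- tin: Bystander: small round tin, 48 mm diameter, 18 mm high, origin under its centre.
- loupe: Bystander: black loupe, 39 mm diameter, 32 mm high, origin under its centre.
- driver: Bystander: screwdriver lying, 174 x 21 x 21 mm, origin under its centre.

How it is judged:
By the outcome, as a careful person would: the job done as asked, in the order asked, and still so for the second after the job is handed in, with the robot touching nothing.
It also fails if it takes over 56 s, if anything falls off the work surface, if the arm or the gripper's body presses on something with over 40 N, if the wrist force passes 120 N, or if a joint passes its speed limit or range.

ROBOT

A 6-joint arm with a two-finger parallel gripper is mounted at the origin on a cart in front of the work surface, level with it; the furniture and walls round the work are solid. World frame = base frame: x ahead of the robot, y to its left, z up, the work surface at z = 0. Lengths are in m, angles in rad, forces in N, time in s.
With the tool pointing down it reaches from about 0.375 to 0.9 m from the base axis. Payload 3.1 kg.
Tool frame: the origin (TCP) lies at the very end of the fingers, on their centre line; the grasp point (between the pads) lies 19 mm behind it; z points along the fingers, y is the line along which they close (so a half turn about z gives the same grasp; the last joint's range is limited). The gripper opens to 85 mm and grips with 20 to 120 N. Pads are 22 mm wide; open, the fingers measure 114 mm over their backs; the gripper's body (76 mm by 85 mm) begins 54 mm behind the grasp point. The pads swing forward as they close: fully open they stand 13 mm farther back than shut.
Start: joints at [1.091, 0.527, 1.433, -0, 1.181, -0.178], TCP at [0.186, 0.597, 0.231] pointing down, gripper open.
Joint ranges: [-3.08, 3.08], [-0.75, 2.2], [0.22, 2.44], [-1.43, 4.57], [0, 2.65], [-2.85, 2.85]. Speed limits (rad/s): [2.79, 2.79, 3.14, 3.14, 3.14, 3.14].

INTERFACE

Orientations are given as a unit quaternion [x, y, z, w].
In Python, from station import sense, snapshot, camera_params, sign_off gives the robot as it stands.
- The arm moves only by the shell command python3 -m handwheel 'ROWS' [OPENING] [FORCE]. ROWS is JSON, a list that holds one entry, the list of rows, each a list of 4 numbers: the shift along the tool's x, y, z in units of 25 mm (1.0 is 25 mm), then the turn about the tool's z in units of 6 degrees (1.0 is 6 degrees). A call has 1 to 20 rows; each row shifts and turns the commanded pose from where the row before left it, along the tool's axes as they then stand; what a row does not reach is not made up. A row lasts 1/8 s, in which the tool goes at most 62.5 mm and 10.7 degrees, less where a joint would pass 70% of its speed; a pose out of reach is approached as far as the arm can. A call is refused whole if a number of a shift passes 1 or a number of a turn 1, either way. A call with a gripper value outside its range is refused whole. OPENING is the finger opening in mm, from 0 to 85.4, set as the call begins (- or left out, the last holds). The fingers move at their own pace and stop on an object; FORCE is the grip in N (left out, the last holds). Time passes only in rows, so rows that do not move let the fingers close. It gives the time, the measured TCP pose, the force, the opening and the grip force at its end, in the units of the state.
- sense(): the state, without advancing time (a new reading comes with each control period).
- snapshot(name): name is "scene" or "top" or "wrist"; returns (picture, depth): 384x512x3 uint8, red, green, blue; 384x512 float32, m along the optical axis (not along the pixel's ray), 0 where there is no reading.
- camera_params(name): a dict with "mtx" (3x3 intrinsics, pixels), "extrinsics" (4x4, takes a point from camera to world coordinates); the wrist camera has in their place "hand_eye" (4x4, takes a point from camera to tool coordinates, whose origin is the TCP and whose axes are the flange's). Camera axes: x right, y up, looking along -z (the intrinsics and any distortion apply to the point x, -y, -z); pixel columns grow to the right and rows downward; lengths in m; the calibration is good to about 2 mm. A picture is of the moment at which its call begins: read the wrist's pose just before it. camera_params takes no time and is no camera call.
- sign_off(): hands the job in; it is judged then, once.
The state is a dict: "t": time; "q": joint angles; "qd": joint speeds; "tau": joint torques, N m; "tcp_pos": TCP position; "tool_rot": TCP orientation; "force": force on the tool from outside, world axes, zero at the start; "ft_torque": the same for the moment, N m; "finger_gap": opening from 0.0 (shut) to 1.0 (fully open); "gripper_force": force on a finger pad.
Only numpy, scipy, OpenCV 4.12 (cv2) and the standard library are available. Lean on these libraries where they do the work, as an engineer would, in place of code of your own. Each camera call takes 0.05 s, during which the arm holds its last target. There are 200 camera calls.

## Working session

There is one attempt and no reset: what is moved stays moved. The work goes in short steps, Python scripts to look and compute and a shell command to move; the robot and the scene stay as the last step left them, time stands still between calls to the robot, and variables do not carry over. Pictures are saved under pics/ and viewed, at most 10 in all, crops included, and the job is handed in when it is done.

```bash
mkdir -p pics; cat > h.py <<'E'
import numpy as np, cv2, json
from station import sense, snapshot, camera_params
def shot(n,f):
    p,d=snapshot(n); cv2.imwrite(f'pics/{f}.png',p[:,:,::-1]); np.save(f'pics/{f}.npy',d); return p,d
def cloud(n,d,T=None):
    c=camera_params(n); K=np.array(c['mtx']); E=np.array(c['extrinsics']) if T is None else T
    v,u=np.mgrid[:d.shape[0],:d.shape[1]]
    x=(u-K[0,2])/K[0,0]*d; y=(v-K[1,2])/K[1,1]*d
    P=np.stack([x,-y,-d],-1)
    return P@E[:3,:3].T+E[:3,3]
E
python3 - <<'E'
from h import *
s=sense(); print(s)
for n in('scene','top'):
    shot(n,n); print(n,{k:np.round(v,4).tolist() if not isinstance(v,str) else v for k,v in camera_params(n).items()})
print(camera_params('wrist'))
a=cv2.imread('pics/scene.png');b=cv2.imread('pics/top.png')
E
ls
```

```text
{'t': 0.0, 'q': array([ 1.09050264e+00,  5.28471908e-01,  1.43391165e+00,  1.16437227e-05,
        1.18138980e+00, -1.78505295e-01]), 'qd': array([ 0.00016519,  0.00028165, -0.00096166, -0.00085681, -0.00023016,
       -0.00116514]), 'tau': array([ 3.75167465e-04, -4.42340076e+01, -1.78033018e+01, -8.66551272e-05,
        8.35865038e-03,  1.36540831e-05]), 'tcp_pos': array([0.1854025 , 0.59611577, 0.23032711]), 'tool_rot': array([ 1.50324330e-01,  9.88636135e-01, -1.02999016e-03, -3.57795778e-04]), 'force': array([ 0.72467688,  0.97036465, -0.21337012]), 'ft_torque': array([0.04082536, 0.00986414, 0.01330689]), 'gripper_force': 0.0, 'finger_gap': 0.9956256776480551}
scene {'mtx': [[439.2349, 0.0, 248.7585], [0.0, 439.2349, 185.5588], [0.0, 0.0, 1.0]], 'extrinsics': [[0.427, 0.4089, -0.8065, -0.7976], [-0.9043, 0.1935, -0.3806, -0.5944], [0.0005, 0.8918, 0.4524, 0.9231], [0.0, 0.0, 0.0, 1.0]]}
top {'mtx': [[475.3147, 0.0, 252.6914], [0.0, 475.3147, 190.1099], [0.0, 0.0, 1.0]], 'extrinsics': [[0.0143, 0.9982, -0.0575, 0.4592], [-0.9999, 0.0145, 0.0025, 0.0355], [0.0033, 0.0574, 0.9983, 1.6943], [0.0, 0.0, 0.0, 1.0]]}
{'mtx': array([[277.17802384,   0.        , 254.80778871],
       [  0.        , 277.17802384, 189.20646496],
       [  0.        ,   0.        ,   1.        ]]), 'hand_eye': array([[-6.56591323e-04,  9.63164981e-01,  2.68910373e-01,
         6.86713498e-02],
       [ 9.99999783e-01,  6.17861525e-04,  2.28658328e-04,
        -1.28030899e-03],
       [ 5.40863210e-05,  2.68910464e-01, -9.63165178e-01,
        -1.43312868e-01],
       [ 0.00000000e+00,  0.00000000e+00,  0.00000000e+00,
         1.00000000e+00]])}
h.py
pics
```

View pics/top.png

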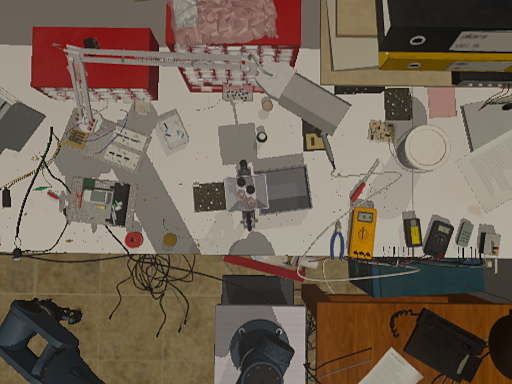

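View pics/scene.png

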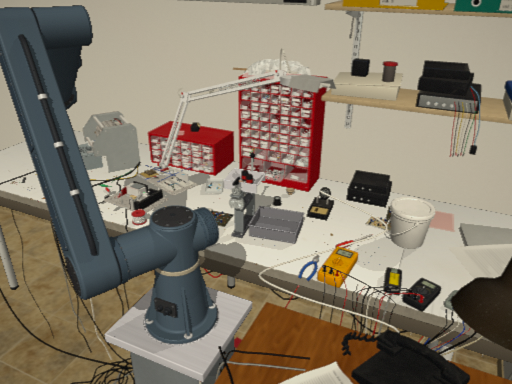

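The top view shows the stand at about (247,192), with the lever end up at (245,160), the T handle end near (249,222), the bin on the right (-y) and the board on the left. A lamp hangs behind. Next I'll enlarge it and read the point cloud.

```bash
python3 - <<'E'
from h import *
a=cv2.imread('pics/top.png')[90:260,170:370]
cv2.imwrite('pics/topc.png',cv2.resize(a,(800,680),interpolation=cv2.INTER_CUBIC)[:600])
d=np.load('pics/top.npy');P=cloud('top',d)
np.set_printoptions(precision=3,suppress=True)
for r in range(110,260,5): print(r,' '.join('%3d'%(1000*P[r,c,2]) for c in range(190,350,5)))
for rc in [(150,190),(150,350),(255,190),(255,350),(200,245)]: print(rc,P[rc])
E
```

```text
110  -3  -1   0   0   4   2   7  -4  -4   2  -1   0  -2  -6  -5  15  25  -2  -3   0 518 534 539 550 553 552 557 560 561 552 557 561
115  -2   1   0  -4   3   1   0  -6  -3   0   1   4  -2  -1  -6   0  -1   0   2  -5   0  -5 521 533 543 551 557 555 559 556 559  -3
120  -4  -2   7  -1  -3   0   0   6   5   1   4  -3  -1  -6   4  -4   0  -4  -1   4   2   3  -2 520 530 538 542 563 555 560 553   0
125   2  -2  -2   3   3  -3   1   5  -3   2  -9  -3  -3  -3   5  -3   0   0   4  -4  -1  -7  -2  20  22 522 530 544 553 556  -2  -7
130   1  -1   4   8  -5  -4   0  -1  -4   0  -2   0  -3   0   3  -5   4 -10  -9  -1   4  -4   3  18  19  94 1694 530 543  -4  -1   0
135  -8   3  -4  -7   5  -1  -2  -2   0   5   0  -9   7  -4  28  25   0 -10  -3  -3   1  -1  -1  10  17  20 102 112 527   1  -4   1
140   3  -1  -2  -6   3   8  -4   2   3  -3  -2  -5  -1   6  24   4   2  -1   1   1   0  -7   0  11  22  18  15 127   2  -6  -4   0
145  -1   1   5  -4   2  -9  -1  -2  -7  -8   0   9   2   0   2  -3   1   7   5   2   0  -4   4   2  17  20  24 133  -1   1   0  -3
150  -9  -5  -3  -6   8   3  -6   4  -7   1
[... 2334 characters left out ...]
40  -6   3   0   5   0   2  -1  -1   0  -3   0   0  -9  -4  -4  -4   4  -3   4  -3   0  -1  -1  -7   1   8  -1   4  -2  -5  -3  -1
245 -11   4   0   6  -5   0   4   0  -1   3  -2   4   0  -7  -4  -3   1   0   4   3  -3  -1  -9   0  -2   0   1   4   5   2  -6  -3
250  -5  -3  -3  -1  -5  -4   2   1  -1  -6   3  -1   4  -4   1  -1   4   2  -3   0   0   4   1   4  -2  -1   1  -3   9   2   4   3
255 -771 -796 -782 -785 -794 -778 -767  -4  -3  -8   0  -3  -2   0  -4  -3   1   0  -9  -3  -2   0   1   7  -5   1   1   0  -4  -4   3  -2
(150, 190) [ 0.699  0.259 -0.009]
(150, 350) [ 0.706 -0.316 -0.002]
(255, 190) [ 0.261  0.348 -0.772]
(255, 350) [ 0.333 -0.312  0.026]
(200, 245) [0.514 0.056 0.179]
```

View pics/topc.png

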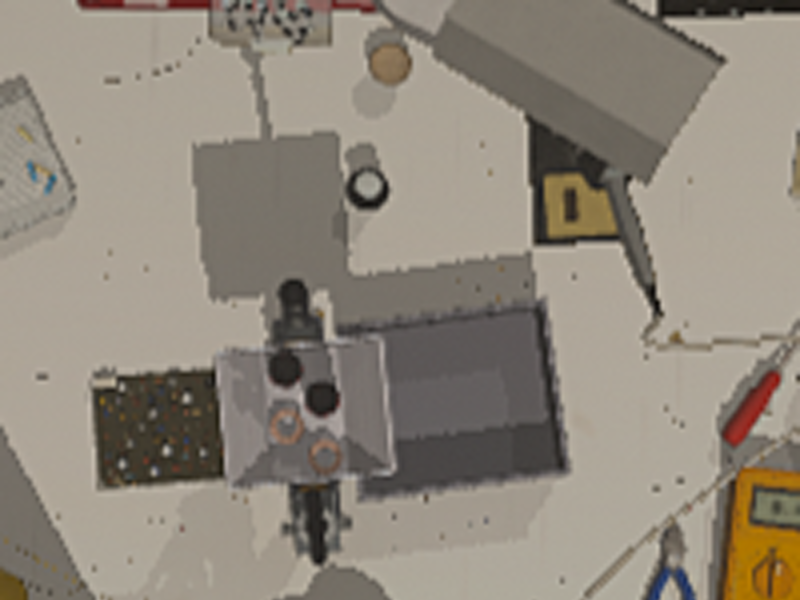

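The enlarged crop shows the trough corners at (218,352), (383,338), (395,475) and (230,485), the ball at (293,292) and the T bar around (316,535). Two dark cans and two coils lie in the trough. I'll work out positions from these.

```bash
python3 - <<'E'
from h import *
np.set_printoptions(precision=4,suppress=True)
c=camera_params('top');K=c['mtx'];E=c['extrinsics']
def at(u,v,z):
    u=170+u/4-.4;v=90+v/4-.4
    r=E[:3,:3]@np.array([(u-K[0,2])/K[0,0],-(v-K[1,2])/K[1,1],-1]);return E[:3,3]+r*(z-E[2,3])/r[2]
cs=[at(*p,.212) for p in[(218,352),(383,338),(395,475),(230,485)]]
for q in cs: print(q)
m=np.mean(cs,0); ax=(cs[0]+cs[1]-cs[2]-cs[3]); print('pivot',m,'yaw',np.degrees(np.arctan2(ax[1],ax[0])))
ball=at(293,292,.263);print('ball',ball); print('T',at(316,535,.241))
d=np.load('pics/top.npy');P=cloud('top',d)
for nm,lo,hi in(('T',.225,.26),('ball',.25,.29),('rim',.2,.223)):
    s=(P[...,2]>lo)&(P[...,2]<hi)&(P[...,0]>.35)&(P[...,0]<.68)&(abs(P[...,1]-.02)<.12)
    print(nm,s.sum(),P[s].mean(0),P[s].min(0),P[s].max(0))
for b in[(360,495),(567,468),(545,300)]: print('bin',at(*b,.05))
# scene camera
d=np.load('pics/scene.npy');P=cloud('scene',d)
for nm,lo,hi in(('T',.228,.25),('ball',.25,.29)):
    s=(P[...,2]>lo)&(P[...,2]<hi)&(P[...,0]>.37)&(P[...,0]<.68)&(abs(P[...,1]-.02)<.1)
    print('sc',nm,s.sum(),P[s].mean(0),P[s].min(0),P[s].max(0))
a=cv2.imread('pics/scene.png')[150:260,200:346]
cv2.imwrite('pics/scc.png',cv2.resize(a,None,fx=5,fy=5,interpolation=cv2.INTER_CUBIC))
E
```

```text
[0.5824 0.1218 0.212 ]
[ 0.5953 -0.0071  0.212 ]
[ 0.4883 -0.0178  0.212 ]
[0.4786 0.1106 0.212 ]
pivot [0.5361 0.0519 0.212 ] yaw 5.934683615459151
ball [0.6245 0.0629 0.263 ]
T [0.4411 0.0429 0.241 ]
T 79 [0.4461 0.0439 0.2392] [0.4177 0.0353 0.2286] [0.4758 0.0514 0.2461]
ball 41 [0.6225 0.0631 0.2698] [0.6133 0.0533 0.261 ] [0.632  0.0716 0.2771]
rim 567 [0.5379 0.0539 0.2094] [ 0.4324 -0.0168  0.2   ] [0.5956 0.1254 0.2216]
bin [0.4738 0.0064 0.05  ]
bin [ 0.4996 -0.1723  0.05  ]
bin [ 0.6454 -0.1521  0.05  ]
sc T 52 [0.4882 0.0458 0.238 ] [0.4131 0.0349 0.2291] [0.628  0.0658 0.2494]
sc ball 26 [0.6166 0.0606 0.2643] [0.608  0.052  0.2531] [0.625  0.0734 0.2731]
```

View pics/scc.png

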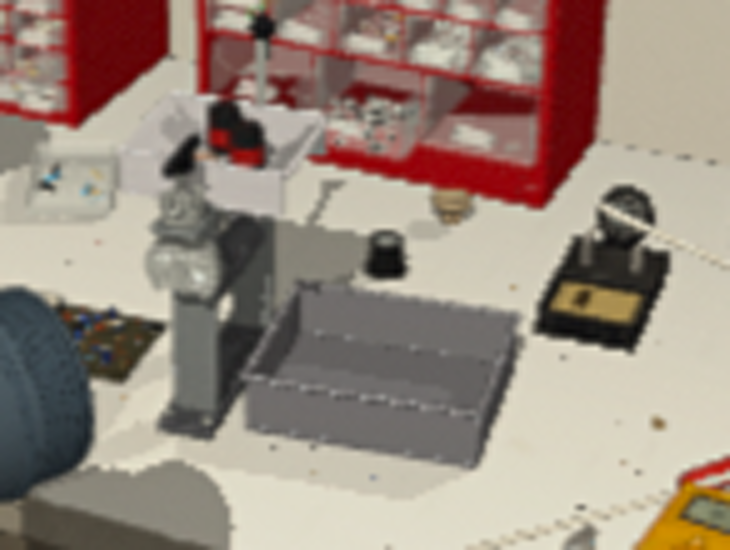

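Yaw is about 6°, the pivot is at about (0.536, 0.053), and the T handle at about (0.446, 0.044, 0.235). The lever bar is at about (0.6235, 0.062), and the bin is on the -y side. The scene crop agrees: the T bar is at (183,155) and the lever ball at (262,25), clear of other objects. I'll move above the T handle, then turn the wrist.

```bash
python3 -m handwheel '[[[0,0,-1,0],[-0.8,-0.8,-1,0],[-0.85,-0.9,-1,0],[-0.85,-0.9,-0.5,0],[-0.85,-0.9,0,0],[-0.85,-0.9,0,0],[-0.85,-0.95,0,0],[-0.85,-0.95,0,0],[-0.85,-0.95,0,0],[-0.85,-0.95,0,0],[-0.85,-0.95,0,0],[-0.85,-0.95,0,0],[-0.85,-0.95,0,0],[-0.85,-0.95,0,0],[-0.85,-0.95,0,0],[-0.85,-0.95,0,0],[-0.85,-0.95,0,0],[-0.85,-0.95,0,0],[-0.85,-0.95,0,0],[-0.85,-0.95,0,0]]]' 85 60
python3 -m handwheel '[[[-0.4,-0.2,0,1],[0,0,0,1],[0,0,0,1],[0,0,0,1],[0,0,0,1],[0,0,0,1],[0,0,0,1],[0,0,0,1],[0,0,0,1],[0,0,0,1],[0,0,0,1],[0,0,0,1],[0,0,0,1],[0,0,0,1],[0,0,0,1],[0,0,0,1],[0,0,0,1],[0,0,0,1],[0,0,0,1],[0,0,0,1]]]' 60
```

```text
t: 2.6
tcp_pos: [0.4385, 0.0537, 0.3185]
tool_rot: [0.15, 0.989, 0.0, -0.0]
force: [-0.2, 0.2, 0.5]
finger_gap: 0.994
gripper_force: 0.0
t: 5.1
tcp_pos: [0.4462, 0.0469, 0.3184]
tool_rot: [0.932, 0.363, -0.0, -0.0]
force: [-0.5, 0.7, 1.1]
finger_gap: 0.706
gripper_force: 0.0
```

```bash
python3 -m handwheel '[[[0,0,0,1],[0,0,0,1],[0,0,0,1],[0,0,0,1],[0,0,0,1],[0,0,0,1],[0,0,0,0.1],[0,0,0,0]]]'
cat >> h.py <<'E'
from scipy.spatial.transform import Rotation as R
def wristT():
    s=sense(); T=np.eye(4); T[:3,:3]=R.from_quat(s['tool_rot']).as_matrix(); T[:3,3]=s['tcp_pos']
    return T@camera_params('wrist')['hand_eye'], s
E
python3 - <<'E'
from h import *
np.set_printoptions(precision=4,suppress=True)
T,s=wristT(); p,d=shot('wrist','w1'); print(s['tcp_pos'],s['tool_rot'],s['t'])
P=cloud('wrist',d,T); np.save('pics/w1T.npy',T)
m=(P[...,2]>.225)&(P[...,2]<.25)&(abs(P[...,0]-.446)<.05)&(abs(P[...,1]-.044)<.03)
print(m.sum(),P[m].mean(0),P[m].min(0),P[m].max(0))
v,u=np.nonzero(m); print(u.min(),u.max(),v.min(),v.max())
E
```

```text
t: 6.1
tcp_pos: [0.4464, 0.0469, 0.3187]
tool_rot: [0.999, 0.054, -0.0, -0.0]
force: [0.2, 0.5, 0.5]
finger_gap: 0.701
gripper_force: 0.0
[0.4464 0.0469 0.3187] [ 0.9985  0.054  -0.0002 -0.    ] 6.1
983 [0.4478 0.043  0.24  ] [0.4177 0.0339 0.2271] [0.4759 0.0512 0.2436]
249 269 160 227
```

View pics/w1.png

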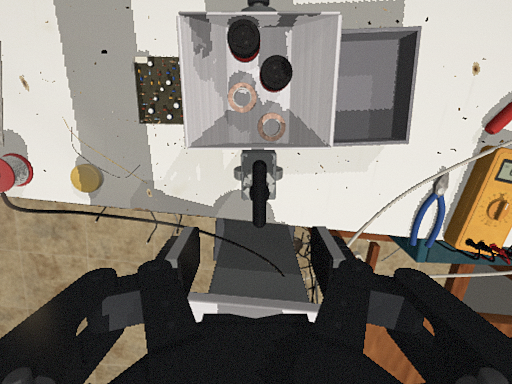

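The T bar runs from about (260,160) to (260,227), square to the jaws, with its centre at (0.4468, 0.043) and its top at z 0.241. I'll descend and grip it.

```bash
python3 -m handwheel '[[[0,0.15,0.8,0],[0,0,0.8,0],[0,0,0.8,0],[0,0,0.8,0],[0,0,0.6,0],[0,0,0.2,0],[0,0,0,0]]]' 40
python3 -m handwheel '[[[0,0,0,0],[0,0,0,0],[0,0,0,0],[0,0,0,0],[0,0,0,0],[0,0,0,0]]]' 0 60
```

```text
t: 7.02
tcp_pos: [0.447, 0.0431, 0.2188]
tool_rot: [0.999, 0.053, -0.0, -0.0]
force: [-0.1, 0.3, 0.4]
finger_gap: 0.471
gripper_force: 0.0
t: 7.78
tcp_pos: [0.4475, 0.0433, 0.2196]
tool_rot: [0.999, 0.053, 0.001, -0.0]
force: [-0.7, 2.5, 6.2]
finger_gap: 0.179
gripper_force: 58.6
```

```bash
python3 -m handwheel '[[[0,0,-0.2,0],[0,0,-0.2,0],[0,0,-0.2,0],[0,0,-0.2,0],[0,0,0,0]]]'
```

```text
t: 8.4
tcp_pos: [0.4472, 0.0433, 0.2388]
tool_rot: [0.999, 0.053, 0.0, -0.0]
force: [4.7, 2.4, -9.9]
finger_gap: 0.178
gripper_force: 58.6
```

```bash
python3 -m handwheel '[[[0,0,0,-1],[0,0,0,-1],[0,0,0,-1],[0,0,0,-1],[0,0,0,-1],[0,0,0,-1],[0,0,0,-1],[0,0,0,-1],[0,0,0,-1],[0,0,0,-1],[0,0,0,-1],[0,0,0,-1],[0,0,0,-0.5],[0,0,0,0]]]'; python3 -c "
from h import *
s=sense();print(s['ft_torque'],s['q'],s['tau'])"
```

```text
t: 10.15
tcp_pos: [0.447, 0.0435, 0.2385]
tool_rot: [0.76, 0.65, 0.0, -0.0]
force: [4.2, 3.6, -9.5]
finger_gap: 0.176
gripper_force: 58.6
[ 5.30939249e-01 -8.02323073e-01 -1.97909250e-04] [-1.53388714e-01  2.80898228e-01  1.84705185e+00  1.01262731e-03
  1.01372782e+00  1.27367087e-03] [ -1.26920722 -33.80732059 -15.64882278  -0.93271617   1.12452786
  -0.05325652]
```

```bash
python3 -m handwheel '[[[0,0,0.1,0],[0,0,0.1,0],[0,0,0.1,0],[0,0,0.08,0],[0,0,0,0]]]'
```

```text
t: 10.78
tcp_pos: [0.4471, 0.0435, 0.23]
tool_rot: [0.76, 0.65, 0.0, -0.0]
force: [1.6, 4.0, -1.0]
finger_gap: 0.178
gripper_force: 59.7
```

```bash
python3 -m handwheel '[[[0,0,0,0],[0,0,0,0],[0,0,0,0],[0,0,-1,0],[0,0,-1,0],[0,0,-1,0],[0,0,-0.8,0],[0,0,0,0]]]' 40
python3 - <<'E'
from h import *
np.set_printoptions(precision=4,suppress=True)
T,s=wristT(); p,d=shot('wrist','w2'); print(s['tcp_pos'],s['tool_rot'],s['t'],s['force'])
P=cloud('wrist',d,T)
m=(P[...,2]>.238)&(P[...,2]<.265)&(abs(P[...,0]-.446)<.05)&(abs(P[...,1]-.044)<.05)
Q=P[m];print(m.sum(),Q.mean(0),Q.min(0),Q.max(0)); w,V=np.linalg.eigh(np.cov(Q[:,:2].T));print(np.degrees(np.arctan2(V[1,1],V[0,1])),np.median(Q[:,2]))
E
```

```text
t: 11.78
tcp_pos: [0.4478, 0.0428, 0.3256]
tool_rot: [0.76, 0.65, 0.001, 0.002]
force: [0.4, 0.6, -0.4]
finger_gap: 0.471
gripper_force: 0.0
[0.4478 0.0428 0.3256] [0.7598 0.6502 0.001  0.0015] 11.775 [ 0.4064  0.6334 -0.4206]
1017 [0.4462 0.0443 0.2502] [0.4366 0.0135 0.2383] [0.4552 0.0716 0.2534]
81.6008750530405 0.25075481024175267
```

The plunger rests at about +10 mm and +75°. Next I'll close the fingers, align with the stand, and go beside the lever on its +y side.

```bash
python3 -m handwheel '[[[0,0,0,-1],[0,0,0,-1],[0,0,0,-0.5],[0.3,0.8,0,0],[0.3,0.9,0,0],[0.3,0.9,0,0],[0.3,0.9,0,0],[0.3,0.9,0,0],[0.12,0.9,0,0],[0,0.9,0,0],[0,0.9,0,0],[0,0.06,0,0],[0,0,0.8,0],[0,0,0.8,0],[0,0,0.8,0],[0,0,0.8,0],[0,0,0.2,0],[0,0,0,0]]]' 0 60
python3 - <<'E'
from h import *
np.set_printoptions(precision=4,suppress=True)
T,s=wristT(); p,d=shot('wrist','w3'); print(s['tcp_pos'],s['tool_rot'],s['t'],s['force'])
P=cloud('wrist',d,T)
m=(P[...,2]>.24)&(P[...,2]<.29)&(P[...,1]<.08)&(P[...,1]>.03)&(P[...,0]>.59)&(P[...,0]<.65)
Q=P[m];print(m.sum(),Q.mean(0),Q.min(0),Q.max(0))
E
```

```text
t: 14.08
tcp_pos: [0.62, 0.1024, 0.239]
tool_rot: [0.668, 0.744, -0.0, -0.001]
force: [0.7, -0.3, -0.6]
finger_gap: -0.001
gripper_force: 0.0
[0.62   0.1024 0.239 ] [ 0.6684  0.7438 -0.0005 -0.0005] 14.075 [ 0.6976 -0.2735 -0.5982]
192 [0.6221 0.07   0.2583] [0.6192 0.0652 0.2454] [0.6251 0.0736 0.2682]
```

View pics/w3.png

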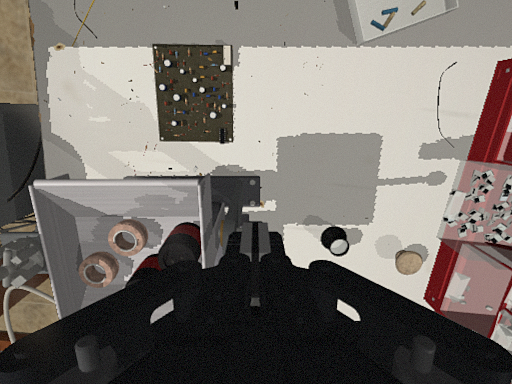

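The closed fingers line up with the ball, both at x of about 0.62. With the fingers this way round, the linkage could touch the raised rim, so I'll turn the wrist 90° to put its wide side along stand y. Then I'll start the push.

```bash
python3 -m handwheel '[[[0,0,0,1],[0,0,0,1],[0,0,0,1],[0,0,0,1],[0,0,0,1],[0,0,0,1],[0,0,0,1],[0,0,0,1],[0,0,0,1],[0,0,0,1],[0,0,0,1],[0,0,0,1],[0,0,0,1],[0,0,0,1],[0.28,0,0,1],[0,0.4,0,0],[0,0.4,0,0],[0,0.27,0,0]]]'
python3 -m handwheel '[[[0,0.38,0.02,0],[0,0.38,0.02,0],[0,0.37,0.1,0],[0,0.37,0.1,0],[0,0.34,0.16,0],[0,0.34,0.17,0]]]'
```

```text
t: 16.38
tcp_pos: [0.6304, 0.0762, 0.2396]
tool_rot: [0.999, 0.053, 0.0, 0.0]
force: [-0.1, -0.6, 0.2]
finger_gap: 0.002
gripper_force: 0.2
t: 17.12
tcp_pos: [0.6362, 0.0227, 0.2247]
tool_rot: [0.999, 0.053, -0.0, -0.0]
force: [0.1, 1.3, 0.1]
finger_gap: -0.0
gripper_force: 0.4
```

```bash
python3 -m handwheel '[[[-0.1,0.3,0.23,0],[-0.1,0.3,0.23,0],[0,0.25,0.28,0],[0,0.25,0.29,0],[0,0.19,0.33,0],[0,0.19,0.33,0]]]'
python3 -m handwheel '[[[0,0.12,0.36,0],[0,0.12,0.36,0],[0,0.05,0.32,0],[0,0.04,0.32,0],[0,0,0.2,0],[0,0,0,0],[0,0,0,0],[0,0,0,0]]]'
python3 - <<'E'
from h import *
s=sense();print(s['t'],s['tcp_pos'],s['force'])
p,d=shot('top','t2');P=cloud('top',d)
q,e=shot('scene','s2')
a=cv2.resize(cv2.imread('pics/top.png')*0+p[:,:,::-1],None,fx=1,fy=1)[130:250,180:330]
b=q[150:270,200:350,::-1]
cv2.imwrite('pics/c2.png',cv2.resize(np.vstack([a,b]),None,fx=2.5,fy=2.5,interpolation=cv2.INTER_CUBIC))
E
```

```text
t: 17.88
tcp_pos: [0.6351, -0.0145, 0.1822]
tool_rot: [0.999, 0.053, -0.0, -0.0]
force: [-0.3, 0.5, 0.5]
finger_gap: 0.001
gripper_force: 0.5
t: 18.88
tcp_pos: [0.636, -0.0223, 0.1441]
tool_rot: [0.999, 0.053, 0.0, -0.0]
force: [-0.5, 1.1, 2.1]
finger_gap: 0.0
gripper_force: 0.9
18.875 [ 0.63596644 -0.02229736  0.14406545] [-0.51828545  1.07719998  2.07821547]
```

View pics/c2.png

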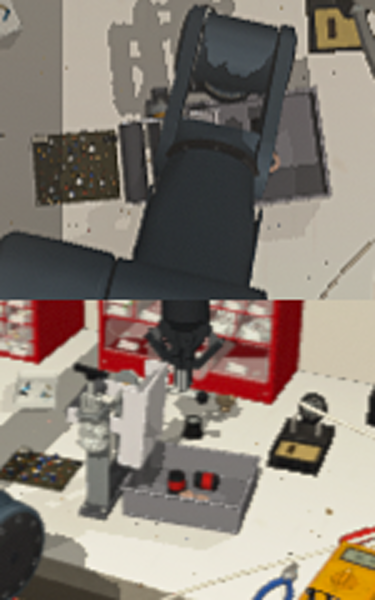

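The trough is tipped, and the bin shows two cans at (178,482) and (207,480) plus coil-like copper near (190,496). I'll hold a moment and zoom in.

```bash
python3 -m handwheel '[[[0,0,0.12,0],[0,0,0,0],[0,0,0,0],[0,0,0,0],[0,0,0,0]]]'
python3 - <<'E'
from h import *
q,e=shot('scene','s3'); w,_=shot('wrist','w4')
a=cv2.resize(q[200:245,235:315,::-1],(800,450),interpolation=cv2.INTER_CUBIC)
b=cv2.resize(w[:,:,::-1],(200,150))
a[:150,600:]=b
cv2.imwrite('pics/c3.png',a)
E
```

```text
t: 19.6
tcp_pos: [0.636, -0.0224, 0.1409]
tool_rot: [0.999, 0.053, 0.0, -0.0]
force: [0.2, 0.9, 2.0]
finger_gap: -0.0
gripper_force: 0.8
```

View pics/c3.png

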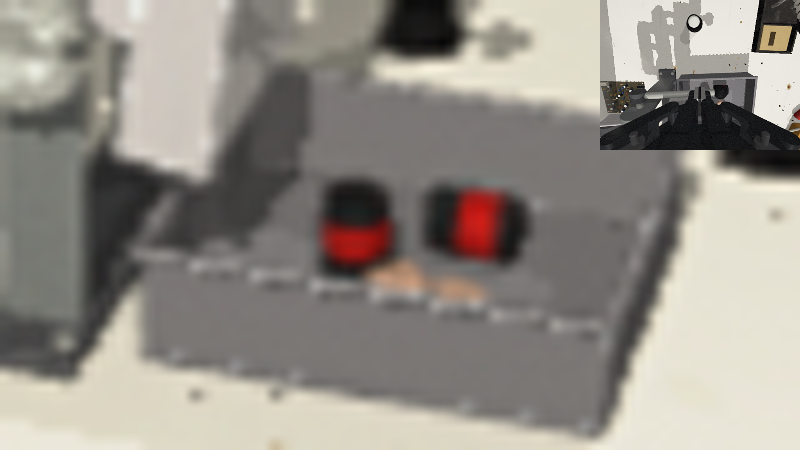

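Both coils show as copper blobs at (400,275) and (460,287), so all four parts are in the bin. Now I'll let the lever come back by reversing the path.

```bash
python3 -m handwheel '[[[0,0,-0.3,0],[0,-0.04,-0.32,0],[0,-0.05,-0.32,0],[0,-0.12,-0.36,0],[0,-0.12,-0.36,0],[0,-0.19,-0.33,0],[0,-0.19,-0.33,0],[0,-0.25,-0.29,0],[0,-0.25,-0.28,0],[0,-0.3,-0.23,0],[0,-0.3,-0.23,0],[0,-0.34,-0.17,0],[0,-0.34,-0.16,0],[0,-0.37,-0.1,0],[0,-0.37,-0.1,0],[0,-0.38,-0.02,0],[0,-0.38,-0.02,0],[0,-0.6,0,0],[0,-0.8,0,0],[0,-0.6,0,0]]]'
python3 -m handwheel '[[[0,0,-0.8,0],[0,0,-0.8,0],[0,0,-0.8,0],[0,0,-0.8,0],[0,0,-0.4,0]]]'
```

```text
t: 22.2
tcp_pos: [0.6197, 0.1282, 0.2387]
tool_rot: [0.999, 0.054, -0.0, -0.0]
force: [-0.1, -0.0, -0.0]
finger_gap: -0.001
gripper_force: 0.0
t: 22.82
tcp_pos: [0.6203, 0.1272, 0.3301]
tool_rot: [0.999, 0.054, 0.001, 0.0]
force: [0.2, -0.5, 0.1]
finger_gap: -0.002
gripper_force: 0.0
```

```bash
python3 -m handwheel '[[[-0.7,0.3,0,0],[-0.9,0.3,0,0],[-0.9,0.3,0,0],[-0.95,0.35,0,0],[-0.95,0.35,0,0],[-0.95,0.35,0,0],[-0.95,0.35,0,0],[-0.95,0.29,0,0]]]' 40
python3 -m handwheel '[[[0,0,0,-1],[0,0,0,-1],[0,0,0,-1],[0,0,0,-1],[0,0,0,-1],[0,0,0,-1],[0,0,0,-1],[0,0,0,-1],[0,0,0,-1],[0,0,0,-1],[0,0,0,-1],[0,0,0,-1],[0,0,0,-0.5],[0,0,0,0]]]'
python3 - <<'E'
from h import *
np.set_printoptions(precision=4,suppress=True)
T,s=wristT(); p,d=shot('wrist','w5'); print(s['tcp_pos'],s['tool_rot'],s['t'],s['force'])
P=cloud('wrist',d,T)
m=(P[...,2]>.238)&(P[...,2]<.265)&(abs(P[...,0]-.446)<.05)&(abs(P[...,1]-.044)<.05)
Q=P[m];print(m.sum(),Q.mean(0),Q.min(0),Q.max(0)); w,V=np.linalg.eigh(np.cov(Q[:,:2].T));print(np.degrees(np.arctan2(V[1,1],V[0,1])),np.median(Q[:,2]))
p,d=shot('top','t5');P=cloud('top',d)
for c in range(215,275,5): print(c,[int(1000*P[r,c,2]) for r in(165,175,185,195,205)])
E
```

```text
t: 23.82
tcp_pos: [0.4457, 0.0428, 0.3285]
tool_rot: [0.999, 0.053, -0.0, -0.0]
force: [-0.1, -0.8, 0.5]
finger_gap: 0.468
gripper_force: 0.0
t: 25.58
tcp_pos: [0.4464, 0.0431, 0.3286]
tool_rot: [0.76, 0.65, -0.0, -0.0]
force: [-0.7, -0.8, -0.3]
finger_gap: 0.467
gripper_force: 0.0
[0.4464 0.0431 0.3286] [ 0.7599  0.65   -0.0002 -0.0002] 25.575 [-0.7264 -0.7576 -0.2939]
990 [0.4462 0.0442 0.2502] [0.4366 0.014  0.2384] [0.4553 0.0718 0.2537]
81.29914742712202 0.2508197941833629
215 [1, 0, -1, 8, 5]
220 [-3, 1, -1, -6, -3]
225 [0, -1, 214, 210, 647]
230 [0, 5, 1694, 198, 651]
235 [-7, -3, 180, 187, 638]
240 [3, 172, 177, 176, 630]
245 [267, 152, 176, 175, 180]
250 [3, 209, 175, 183, 431]
255 [6, 210, 180, 181, 418]
260 [7, 207, 195, 191, 189]
265 [3, 211, 210, 206, 207]
270 [8, -2, 0, 7, 9]
```

View pics/w5.png

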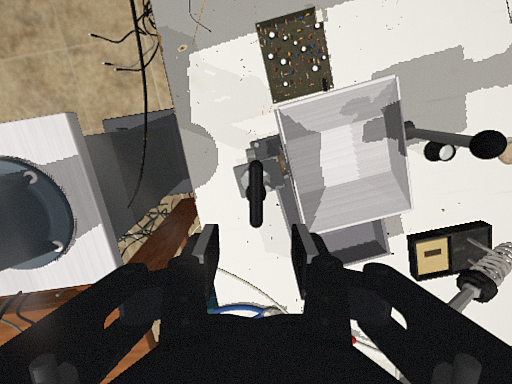

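The trough is empty and level, and the T bar at (257,162)-(257,225) is still in its rest notch, square to the jaws. I'll grip it, lift, turn back and lower.

```bash
python3 -m handwheel '[[[0,0,0.8,0],[0,0,0.8,0],[0,0,0.8,0],[0,0,0.8,0],[0,0,0.5,0],[0,0,0.24,0],[0,0,0,0]]]' 40
python3 -m handwheel '[[[0,0,0,0],[0,0,0,0],[0,0,0,0],[0,0,0,0],[0,0,0,0],[0,0,-0.18,0],[0,0,-0.18,0],[0,0,0,0]]]' 0 60
```

```text
t: 26.55
tcp_pos: [0.4468, 0.0428, 0.2302]
tool_rot: [0.76, 0.65, -0.0, -0.0]
force: [-0.2, -0.4, -0.1]
finger_gap: 0.462
gripper_force: 0.0
t: 27.55
tcp_pos: [0.4469, 0.0428, 0.239]
tool_rot: [0.76, 0.65, 0.0, 0.0]
force: [2.8, 0.2, -9.8]
finger_gap: 0.177
gripper_force: 58.7
```

```bash
python3 -m handwheel '[[[0,0,0,1],[0,0,0,1],[0,0,0,1],[0,0,0,1],[0,0,0,1],[0,0,0,1],[0,0,0,1],[0,0,0,1],[0,0,0,1],[0,0,0,1],[0,0,0,1],[0,0,0,1],[0,0,0,0.5],[0,0,0,0]]]'
python3 -m handwheel '[[[0,0,0.15,0],[0,0,0.15,0],[0,0,0.15,0],[0,0,0.15,0],[0,0,0.12,0],[0,0,0,0]]]'
```

```text
t: 29.3
tcp_pos: [0.4464, 0.0432, 0.2388]
tool_rot: [0.999, 0.053, -0.001, -0.001]
force: [1.8, 1.8, -9.6]
finger_gap: 0.173
gripper_force: 58.7
t: 30.05
tcp_pos: [0.4465, 0.0431, 0.2213]
tool_rot: [0.999, 0.053, -0.0, -0.0]
force: [1.1, 4.0, -4.6]
finger_gap: 0.174
gripper_force: 59.2
```

```bash
python3 -m handwheel '[[[0,0,0.08,0],[0,0,0,0]]]'
python3 -m handwheel '[[[0,0,0,0],[0,0,0,0],[0,0,0,0],[0,0,-0.6,0],[0,0,-1,0],[0,0,-1,0],[0,0,-1,0],[0,0,-0.8,0],[0,0,0,0]]]' 40
python3 - <<'E'
from h import *
np.set_printoptions(precision=4,suppress=True)
T,s=wristT(); p,d=shot('wrist','w6'); print(s['tcp_pos'],s['t'],s['force'])
P=cloud('wrist',d,T)
m=(P[...,2]>.225)&(P[...,2]<.26)&(abs(P[...,0]-.446)<.05)&(abs(P[...,1]-.044)<.03)
Q=P[m];print(m.sum(),Q.mean(0),Q.min(0),Q.max(0)); w,V=np.linalg.eigh(np.cov(Q[:,:2].T));print(np.degrees(np.arctan2(V[1,1],V[0,1])),np.median(Q[:,2]))
E
```

```text
t: 30.3
tcp_pos: [0.4467, 0.0431, 0.2209]
tool_rot: [0.999, 0.053, 0.0, -0.0]
force: [-3.2, 5.4, 7.1]
finger_gap: 0.176
gripper_force: 60.4
t: 31.42
tcp_pos: [0.4477, 0.0424, 0.3305]
tool_rot: [0.999, 0.053, 0.002, 0.001]
force: [0.3, 0.2, -1.4]
finger_gap: 0.467
gripper_force: 0.0
[0.4477 0.0424 0.3305] 31.425 [ 0.28    0.1621 -1.4191]
880 [0.4477 0.0429 0.24  ] [0.4177 0.0337 0.2264] [0.4757 0.0512 0.2431]
-173.98299712055055 0.2405773471404899
```

View pics/w6.png

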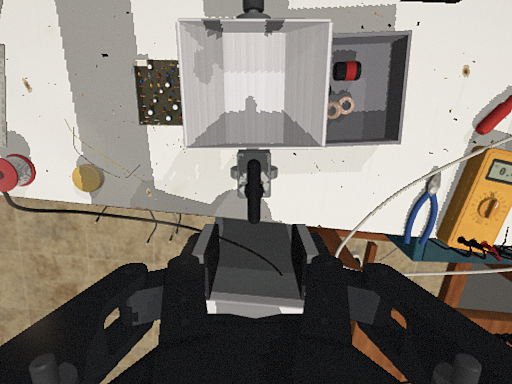

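The plunger is home: top at z 0.2406 and yaw 6°, as at the start. The trough at (255,85) is empty and level, and the bin shows both coils at about (340,107) and a can at (347,70). The other can is hidden by the trough rim but was seen in the bin earlier.

```bash
python3 -c "
from station import sign_off
print(sign_off())"
```

```text
the job is handed in; nothing more can be done
None
```

All four parts are in the bin, the empty trough is level with the plunger home and locking it, the arm touched nothing else I could see, and I handed the job in at about 31 s.

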